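# Lay the pipe offcuts in their colour-matched cradles

## Robot

A 6-joint arm with a two-finger parallel gripper is mounted at the origin on a cart in front of the work surface, level with it; the furniture and walls round the work are solid. World frame = base frame: x ahead of the robot, y to its left, z up, the work surface at z = 0. Lengths are in mm, angles in rad, forces in N, time in s.
With the tool pointing down it reaches from about 350 to 875 mm from the base axis. Payload 15.5 kg.
Tool frame: the origin (TCP) lies between the finger pads; the fingertips stand 17 mm ahead of it and the grasp point (between the pads) lies 2 mm behind it; z points along the fingers, y is the line along which they close (so a half turn about z gives the same grasp; the last joint's range is limited). The gripper opens to 85 mm and grips with 20 to 120 N. Pads are 22 mm wide; open, the fingers measure 114 mm over their backs; the gripper's body (76 mm by 85 mm) begins 54 mm behind the grasp point. The pads swing forward as they close: fully open they stand 13 mm farther back than shut.
Start: joints at [1.071, 0.494, 1.345, -0, 1.302, -0.096], TCP at [246.142, 574.492, 248.277] pointing down, gripper open.
Joint ranges: [-2.91, 2.91], [-0.82, 2.16], [0.22, 2.67], [-1.22, 4.37], [0.12, 2.79], [-3.08, 3.08]. Speed limits (rad/s): [1.89, 1.89, 2.57, 3.01, 3.01, 3.01].

## Interface

Orientations are given as a rotation vector (axis times angle).
In Python, from station import sensors, optics, ctrl gives the robot as it stands.
- The arm moves only by the tool apply_moves, never from a script. Its argument "series" is a list of rows, each a list of 7 numbers: the finger opening in cm, from 0 to 8.54, then the shift along the tool's x, y, z in cm, then the turn, a rotation vector about the tool's x, y, z in rad. In form: [[gripper, x, y, z, wx, wy, wz], ...]. A call has 1 to 8 rows; each row shifts and turns the commanded pose from where the row before left it, along the tool's axes as they then stand; what a row does not reach is not made up. A row lasts 1/10 s, in which the tool goes at most 50 mm and 8.59 degrees, less where a joint would pass 70% of its speed; a pose out of reach is approached as far as the arm can. A call is refused whole if a number of a shift passes 5 or a number of a turn 0.15, either way. A call with a gripper value outside its range is refused whole. The fingers move at their own pace and stop on an object; "newtons" is the grip in N (left out, the last holds). Time passes only in rows, so rows that do not move let the fingers close. It gives the time, the measured TCP pose, the force, the opening and the grip force at its end, in the units of the state.
- sensors.get_state(): the state, without advancing time (a new reading comes with each control period).
- optics.camera(name): name is "scene" or "top"; returns the picture (480x640x3 uint8, blue, green, red); there is no depth.
- optics.camera_params(name): a dict with "fx", "fy", "cx", "cy" (pixels), "dist" ([k1, k2, p1, p2, k3] as OpenCV has them; the pictures are not rectified), "R" (3x3) and "t" (3): a world point X has camera coordinates R X + t. Camera axes: x right, y down, z forward; pixel columns grow to the right and rows downward; lengths in mm; the calibration is good to about 2 mm. A picture is of the moment at which its call begins. camera_params takes no time and is no camera call.
- ctrl.finish_job(): hands the job in; it is judged then, once.
The state is a dict: "time_s": time; "joints": joint angles; "qd": joint speeds; "joint_efforts": joint torques, N m; "tcp_pos": TCP position; "eef_rot": TCP orientation; "contact_force": force on the tool from outside, world axes, zero at the start; "moment": the same for the moment, N m; "opening": opening from 0.0 (shut) to 1.0 (fully open); "grasp_force": force on a finger pad.
Only numpy, scipy, OpenCV 4.12 (cv2) and the standard library are available. Lean on these libraries where they do the work, as an engineer would, in place of code of your own. Each camera call takes 0.05 s, during which the arm holds its last target. There are 200 camera calls.

## Task

Put the three straight pipe offcuts away: lay each one in the pipe cradle of its own colour (blue in blue, white in white, black in black), centred lengthwise and resting down in both saddles. Leave the coupling, the tee and the elbow where they are.

Things in the scene. Friction and masses are not known exactly. Their poses are not given: they have to be found in the camera images.
- pipe_blue_centre (a point): blue straight offcut of plastic pipe lying on the bench, 200 mm long, 32 mm in diameter. The point is its centre (half-way along and half-way up); its y axis runs along the pipe, the x and z axes across it (it may have rolled about y).
- pipe_white_centre (a point): white straight offcut of plastic pipe lying on the bench, 140 mm long, 32 mm in diameter. The point is its centre (half-way along and half-way up); its y axis runs along the pipe, the x and z axes across it (it may have rolled about y).
- pipe_black_centre (a point): black straight offcut of plastic pipe lying on the bench, 160 mm long, 40 mm in diameter. The point is its centre (half-way along and half-way up); its y axis runs along the pipe, the x and z axes across it (it may have rolled about y).
- cradle_blue_seat (a point): blue pipe cradle fixed to the bench: base plate 62 (x) x 112 (y) x 8 mm and two upright V saddles, 14 mm thick, 88 mm apart along y, 74 mm free between them. The 90 degree V is 42 mm wide at the top, its bottom 18 mm and tips 39 mm above the bench. The point is where the blue pipe's centre comes to lie, 41 mm above the bench, midway between the saddles; y along the V, x across, z up.
- cradle_white_seat (a point): white pipe cradle fixed to the bench: base plate 62 (x) x 112 (y) x 8 mm and two upright V saddles, 14 mm thick, 88 mm apart along y, 74 mm free between them. The 90 degree V is 42 mm wide at the top, its bottom 18 mm and tips 39 mm above the bench. The point is where the white pipe's centre comes to lie, 41 mm above the bench, midway between the saddles; y along the V, x across, z up.
- cradle_black_seat (a point): black pipe cradle fixed to the bench: base plate 62 (x) x 112 (y) x 8 mm and two upright V saddles, 14 mm thick, 88 mm apart along y, 74 mm free between them. The 90 degree V is 42 mm wide at the top, its bottom 18 mm and tips 39 mm above the bench. The point is where the black pipe's centre comes to lie, 46 mm above the bench, midway between the saddles; y along the V, x across, z up.
- coupling: black pipe coupling standing on end, 54 mm in diameter, 60 mm high; not to be moved. Origin at the centre of its underside.
- grey_tee: grey pipe tee lying on the bench, 67 x 92 mm, 42 mm high; not to be moved. Origin at the centre of its underside.
- white_elbow: white pipe elbow lying on the bench, 59 x 59 mm, 42 mm high; not to be moved. Origin at the centre of its underside.

How it is judged (in metres and radians):
At the end, for the whole second after the job is handed in: Each pipe lies in the cradle of its own colour: its centre within 10 mm sideways, 15 mm lengthwise and 8 mm in height of the cradle's seat point, its length within 0.12 rad of the cradle's V line, released and at rest (x of pipe_blue_centre in the frame of cradle_blue_seat between -0.01 and 0.01 m and y of pipe_blue_centre in the frame of cradle_blue_seat between -0.015 and 0.015 m and z of pipe_blue_centre in the frame of cradle_blue_seat between -0.008 and 0.008 m and angle between the y axis of pipe_blue_centre and the y axis of cradle_blue_seat, either way round below 0.12 rad and linear speed of each of pipe_blue, pipe_white, pipe_black below 0.02 m/s and x of pipe_white_centre in the frame of cradle_white_seat between -0.01 and 0.01 m and y of pipe_white_centre in the frame of cradle_white_seat between -0.015 and 0.015 m and z of pipe_white_centre in the frame of cradle_white_seat between -0.008 and 0.008 m and angle between the y axis of pipe_white_centre and the y axis of cradle_white_seat, either way round below 0.12 rad and x of pipe_black_centre in the frame of cradle_black_seat between -0.01 and 0.01 m and y of pipe_black_centre in the frame of cradle_black_seat between -0.015 and 0.015 m and z of pipe_black_centre in the frame of cradle_black_seat between -0.008 and 0.008 m and angle between the y axis of pipe_black_centre and the y axis of cradle_black_seat, either way round below 0.12 rad); the robot touches nothing.
It fails at once if the black coupling is moved by more than 25 mm (distance of coupling from where it was at the start of the episode above 0.025 m).
It fails at once if the grey tee is moved by more than 25 mm (distance of grey_tee from where it was at the start of the episode above 0.025 m).
It fails at once if the white elbow is moved by more than 25 mm (distance of white_elbow from where it was at the start of the episode above 0.025 m).
It also fails if it takes over 72 s, if anything falls off the work surface, if the arm or the gripper's body presses on something with over 40 N, if the wrist force passes 120 N, or if a joint passes its speed limit or range.

## Working session

There is one attempt and no reset: what is moved stays moved. The work goes in short steps, Python scripts to look and compute and a tool call to move; the robot and the scene stay as the last step left them, time stands still between calls to the robot, and variables do not carry over. Pictures are saved under pics/ and viewed, at most 14 in all, crops included, and the job is handed in when it is done.

Besides the shell and the picture viewer there is one more tool, called after "Call:" as a command line: name --pt "numbers of a row" for each row, then --argument value for the rest. apply_moves: Moves the arm, as the interface text tells. Its arguments: {"type":"object","properties":{"series":{"type":"array"},"newtons":{"type":"number"}},"required":["series"]}

```bash
mkdir -p pics; python3 - <<'E'
from station import sensors, optics
import cv2
print(sensors.get_state())
for n in("scene","top"):
    cv2.imwrite(f"pics/{n}0.png",optics.camera(n)); p=optics.camera_params(n); print(n,p)
E
```

```text
{'time_s': 0.0, 'joints': array([ 1.07049515e+00,  4.94194047e-01,  1.34615399e+00, -8.86116996e-06,
        1.30250284e+00, -9.54816494e-02]), 'qd': array([ 0.00026791, -0.00010684,  0.00021148,  0.00120168,  0.00143705,
        0.00052857]), 'joint_efforts': array([ 4.67422724e-03, -8.82150149e+01, -3.83882010e+01,  3.25894425e-04,
        9.59518191e-03, -3.57291447e-05]), 'tcp_pos': array([245.97715704, 574.17731829, 247.68574651]), 'eef_rot': array([-6.31479546e-01, -3.07710343e+00,  1.89308701e-03]), 'contact_force': array([0.16728073, 1.15058256, 0.61479302]), 'moment': array([-0.01283029,  0.01383618,  0.06538981]), 'grasp_force': 0.0, 'opening': 1.0023819757373387}
scene {'fx': 497.31222334787935, 'fy': 497.31222334787935, 'cx': 330.66697579869134, 'cy': 239.7214811638944, 'dist': array([-0.02225616,  0.        ,  0.        ,  0.        ,  0.        ]), 'R': array([[ 0.66119497, -0.74984999,  0.02337101],
       [-0.34748703, -0.33371541, -0.8762915 ],
       [ 0.66488644,  0.5712784 , -0.4812141 ]]), 't': array([-256.34304123,  259.30441723,  808.9395022 ])}
top {'fx': 475.6151370928071, 'fy': 475.6151370928071, 'cx': 319.7382272333963, 'cy': 238.23078417315116, 'dist': array([-0.04850714,  0.        ,  0.        ,  0.        ,  0.        ]), 'R': array([[-0.0254036 , -0.99951666, -0.01791953],
       [-0.99583725,  0.0268716 , -0.08709818],
       [ 0.08753761,  0.01563233, -0.99603855]]), 't': array([141.9136171 , 526.10464224, 914.61386711])}
```

View pics/top0.png

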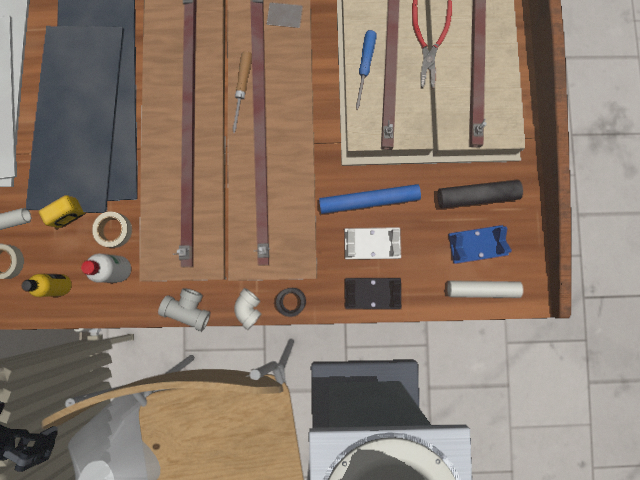

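View pics/scene0.png

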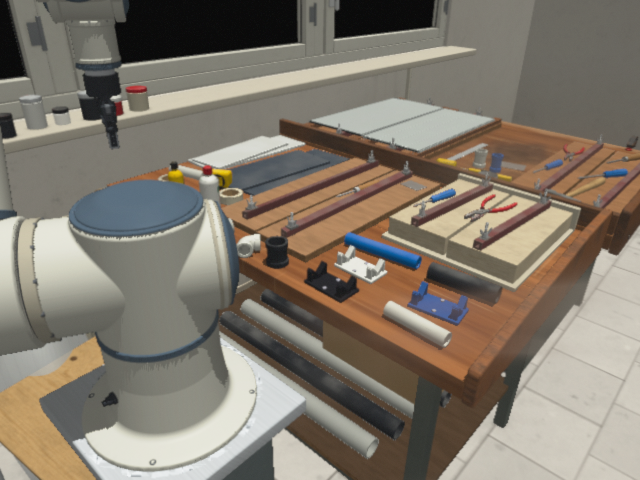

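```bash
cat > h.py <<'E'
import cv2, numpy as np
from scipy.spatial.transform import Rotation as Ro
from station import sensors, optics
def ray(n,uv,z):
    p=optics.camera_params(n);K=np.array([[p['fx'],0,p['cx']],[0,p['fy'],p['cy']],[0,0,1]])
    u=cv2.undistortPoints(np.float64(uv).reshape(-1,1,2),K,p['dist']).reshape(-1,2)
    R=np.array(p['R']);c=-R.T@np.array(p['t']);d=np.c_[u,np.ones(len(u))]@R
    return c+d*((z-c[2])/d[:,2])[:,None]
def proj(n,X):
    p=optics.camera_params(n);K=np.array([[p['fx'],0,p['cx']],[0,p['fy'],p['cy']],[0,0,1]])
    return cv2.projectPoints(np.float64(X).reshape(-1,1,3),cv2.Rodrigues(np.array(p['R']))[0],np.array(p['t']),K,p['dist'])[0].reshape(-1,2)
def masks(im):
    h,s,v=cv2.split(cv2.cvtColor(im,cv2.COLOR_BGR2HSV))
    return dict(blue=((h>100)&(h<125)&(s>110)),white=((s<50)&(v>120)),black=((v<75)&(s<110)))
ROI=dict(pipe_blue=(310,172,430,222),pipe_white=(437,272,530,305),pipe_black=(428,172,530,215),
 cradle_blue=(440,218,520,270),cradle_white=(338,222,408,264),cradle_black=(338,272,408,314))
def measure(im,names=ROI,roi=ROI):
    M=masks(im);out={}
    for n in names:
        x0,y0,x1,y1=roi[n];m=M[n.split('_')[1]][y0:y1,x0:x1].astype(np.uint8)
        cs=cv2.findContours(m,cv2.RETR_EXTERNAL,cv2.CHAIN_APPROX_NONE)[0]
        pts=np.vstack([c for c in cs if cv2.contourArea(c)>25]).reshape(-1,2)+[x0,y0]
        z=8 if 'cradle' in n else 20 if 'black' in n else 16
        P=ray('top',pts,z)[:,:2].astype(np.float32)
        (c,(w,hh),a)=cv2.minAreaRect(P);b=cv2.boxPoints((c,(w,hh),a))
        e=b[1]-b[0] if np.linalg.norm(b[1]-b[0])>np.linalg.norm(b[2]-b[1]) else b[2]-b[1]
        ang=np.arctan2(e[1],e[0])%np.pi
        out[n]=(np.round(c,1),round(ang-np.pi/2,3),np.round(sorted((w,hh)),1)); 
        cv2.polylines(im,[np.int32(proj('top',np.c_[b,np.full(4,z)]))],True,(0,255,0),1)
    return out
def delta(x,y,z,a):
    "tool-frame shift (cm) to TCP target; wz to make tool y point at angle a (mod pi), a from world x"
    s=sensors.get_state();R=Ro.from_rotvec(s['eef_rot']).as_matrix()
    d=R.T@(np.array([x,y,z])-s['tcp_pos'])/10
    cur=np.arctan2(R[1,1],R[0,1]); dz=-((a-cur+np.pi/2)%np.pi-np.pi/2)
    tl=Ro.from_matrix(R).apply([0,0,1])
    return np.round(d,2),round(dz,3),np.round(tl,3)
E
python3 - <<'E'
from h import *
im=optics.camera('top');raw=im.copy()
for k,v in measure(im).items(): print(k,*v)
cv2.imwrite('pics/crop1.png',cv2.resize(im[165:320,270:535],None,fx=3,fy=3,interpolation=cv2.INTER_CUBIC))
E
```

```text
pipe_blue [607.7  25.7] 0.114 [ 30.7 202.3]
pipe_white [ 421.4 -197.5] -0.045 [ 30.8 143. ]
pipe_black [ 609.8 -190.2] 0.083 [ 41.6 176. ]
cradle_blue [ 511.7 -192.3] 0.129 [ 60.1 116.4]
cradle_white [518.7  22.9] -0.027 [ 60.3 110.3]
cradle_black [419.1  26.2] -0.026 [ 59.3 109.6]
```

View pics/crop1.png

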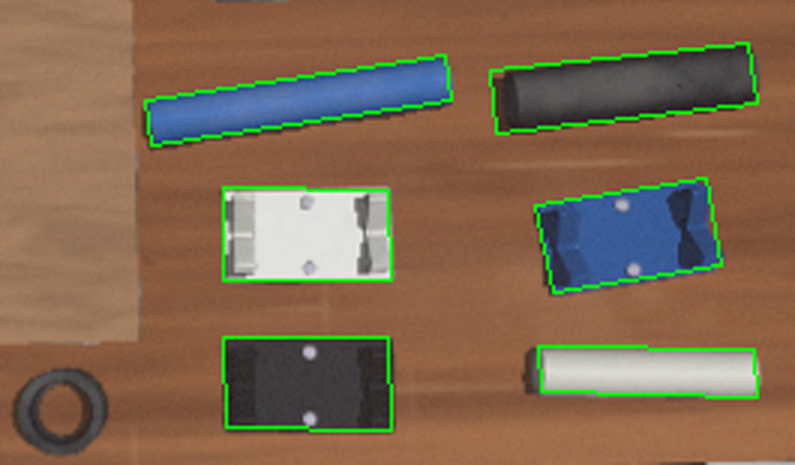

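```bash
python3 - <<'E'
from h import *
im=cv2.imread('pics/top0.png')
for n,(a,b) in dict(white=((372.3,232.3),(373,254.3)),blue=((477.3,233.3),(481.3,254.7)),black=((373,282.3),(373,304.7))).items():
    o=[]
    for c in(a,b):
        x,y=map(round,c);p=im[y-4:y+5,x-4:x+5].astype(float)
        d=np.linalg.norm(p-np.median(p.reshape(-1,3),0),axis=2);d[d<.4*d.max()]=0
        g=np.mgrid[y-4:y+5,x-4:x+5];o.append([(g[1]*d).sum()/d.sum(),(g[0]*d).sum()/d.sum()])
    P=ray('top',o,8.5)[:,:2];e=P[0]-P[1];print(n,np.round(o,1).tolist(),P.mean(0).round(1),np.linalg.norm(e).round(1),np.arctan2(e[1],e[0]).round(3))
print(ray('top',[[484.3,289.0]],16))
print(delta(421,-193,110,-.045))
E
```

```text
white [[371.4, 230.7], [372.7, 255.0]] [518.9  23.7] 48.9 0.018
blue [[476.6, 232.5], [481.4, 255.3]] [ 511.1 -190.4] 46.5 0.156
black [[372.6, 282.0], [372.7, 304.3]] [418.8  26.1] 44.0 -0.029
[[ 421.06835995 -193.90037118   16.        ]]
(array([-46.3 , -63.62,  13.84]), np.float64(1.211), array([-0.   , -0.001, -1.   ]))
```

Call:
apply_moves --pt "6 -2.72 -3.74 0 0 0 0" --pt "6 -2.72 -3.74 0 0 0 0" --pt "6 -2.72 -3.74 0 0 0 0" --pt "6 -2.72 -3.74 0 0 0 0" --pt "6 -2.72 -3.74 0 0 0 0" --pt "6 -2.72 -3.74 0 0 0 0" --pt "6 -2.72 -3.74 0 0 0 0" --pt "6 -2.72 -3.74 0 0 0 0" --newtons 40

```text
time_s: 0.95
tcp_pos: [328.2, 212.1, 248.3]
eef_rot: [0.631, 3.077, 0.0]
contact_force: [0.5, 0.1, 0.0]
opening: 0.703
grasp_force: 0.0
```

Call:
apply_moves --pt "6 -2.72 -3.74 1 0 0 0" --pt "6 -2.72 -3.74 1 0 0 0" --pt "6 -2.72 -3.74 1 0 0 0" --pt "6 -2.72 -3.74 1 0 0 0" --pt "6 -2.72 -3.74 1 0 0 0" --pt "6 -2.72 -3.74 1 0 0 0" --pt "6 -2.72 -3.74 1 0 0 0" --pt "6 -2.72 -3.74 1 0 0 0"

```text
time_s: 1.75
tcp_pos: [410.5, -149.1, 167.9]
eef_rot: [0.632, 3.077, 0.0]
contact_force: [1.2, 1.4, 0.4]
opening: 0.701
grasp_force: 0.0
```

Call:
apply_moves --pt "6 0 0 1 0 0 0.15" --pt "6 0 0 1 0 0 0.15" --pt "6 0 0 1 0 0 0.15" --pt "6 0 0 1 0 0 0.15" --pt "6 0 0 1 0 0 0.15" --pt "6 0 0 1 0 0 0.15" --pt "6 0 0 0 0 0 0.15" --pt "6 0 0 0 0 0 0.15"

```text
time_s: 2.55
tcp_pos: [410.3, -146.9, 107.9]
eef_rot: [-2.265, -2.176, 0.0]
contact_force: [-0.7, 0.6, -0.5]
opening: 0.702
grasp_force: 0.0
```

```bash
python3 - <<'E'
from h import *
print(delta(421,-193,20,-.045)); s=sensors.get_state();print(s['tcp_pos'],s['joints'],s['contact_force'],s['opening'],s['time_s'])
E
```

```text
(array([-4.57,  1.26,  8.79]), np.float64(0.005), array([-0.001,  0.   , -1.   ]))
[ 410.33386044 -146.86060681  107.90671456] [-4.80869792e-01  4.58877763e-01  1.95500892e+00 -2.56861627e-05
  7.28551349e-01 -4.40673287e-01] [-0.7260304   0.56041673 -0.46600397] 0.7018868907262182 2.55
```

Call:
apply_moves --pt "6 -2.3 0.63 0 0 0 0" --pt "6 -2.27 0.63 0 0 0 0" --pt "6 0 0 3 0 0 0" --pt "6 0 0 3 0 0 0" --pt "6 0 0 2 0 0 0" --pt "6 0 0 0.8 0 0 0" --pt "6 0 0 0 0 0 0" --pt "2.5 0 0 0 0 0 0"

```text
time_s: 3.35
tcp_pos: [421.8, -193.2, 20.9]
eef_rot: [2.258, 2.183, 0.0]
contact_force: [0.4, -0.2, -0.3]
opening: 0.551
grasp_force: 0.0
```

Call:
apply_moves --pt "2.5 0 0 0 0 0 0" --pt "2.5 0 0 0 0 0 0" --pt "2.5 0 0 0 0 0 0" --pt "2.5 0 0 0 0 0 0" --pt "2.5 0 0 0 0 0 0"

```text
time_s: 3.85
tcp_pos: [422.0, -193.3, 21.3]
eef_rot: [2.258, 2.182, 0.001]
contact_force: [-0.3, -0.0, 7.0]
opening: 0.357
grasp_force: 39.0
```

```bash
python3 - <<'E'
from h import *
print(delta(518.8,23.3,130,-.027)); s=sensors.get_state();print(s['tcp_pos'],s['contact_force'],s['opening'],s['grasp_force'],s['time_s'])
E
```

```text
(array([ 21.97,   8.95, -10.87]), np.float64(-0.007), array([ 0.002, -0.001, -1.   ]))
[ 422.01418721 -193.30580147   21.32716808] [-0.34593558 -0.00744109  6.97457224] 0.3565342422456597 38.9992855489254 3.85
```

Call:
apply_moves --pt "2.5 0 0 -1.5 0 0 0" --pt "2.5 0 0 -3 0 0 0" --pt "2.5 0 0 -3.5 0 0 0" --pt "2.5 0 0 -2.9 0 0 0" --pt "2.5 2.5 1 0 0 0 -0.007" --pt "2.5 4 1.6 0 0 0 0" --pt "2.5 4 1.6 0 0 0 0" --pt "2.5 4 1.6 0 0 0 0"

```text
time_s: 4.65
tcp_pos: [484.2, -48.3, 130.3]
eef_rot: [2.251, 2.19, 0.001]
contact_force: [1.1, -0.4, -0.7]
opening: 0.356
grasp_force: 40.2
```

Call:
apply_moves --pt "2.5 4 1.6 0 0 0 0" --pt "2.5 2.5 1.1 0 0 0 0" --pt "2.5 1 0.4 0 0 0 0" --pt "2.5 0 0 0 0 0 0" --pt "2.5 0 0 0 0 0 0"

```text
time_s: 5.15
tcp_pos: [516.2, 23.7, 129.5]
eef_rot: [2.251, 2.191, -0.0]
contact_force: [-0.6, -0.2, -0.2]
opening: 0.359
grasp_force: 40.2
```

```bash
python3 - <<'E'
from h import *
im=optics.camera('top');sc=optics.camera('scene')
print(delta(518.8,23.3,46.5,-.027)); s=sensors.get_state();print(s['tcp_pos'],s['contact_force'],s['opening'],s['grasp_force'],s['time_s'])
a=cv2.resize(im[165:320,270:535],None,fx=1.5,fy=1.5);b=cv2.resize(sc[180:360,220:520],None,fx=2,fy=2)
o=np.zeros((a.shape[0]+b.shape[0],600,3),np.uint8);o[:a.shape[0],:a.shape[1]]=a;o[a.shape[0]:]=b
cv2.imwrite('pics/w1.png',o[:600])
E
```

```text
(array([0.01, 0.27, 8.29]), np.float64(-0.001), array([-0., -0., -1.]))
[516.13808877  23.29684035 129.42452942] [-0.65335477  0.64791321 -0.83067508] 0.3575026736387573 40.20748671144247 5.25
```

View pics/w1.png

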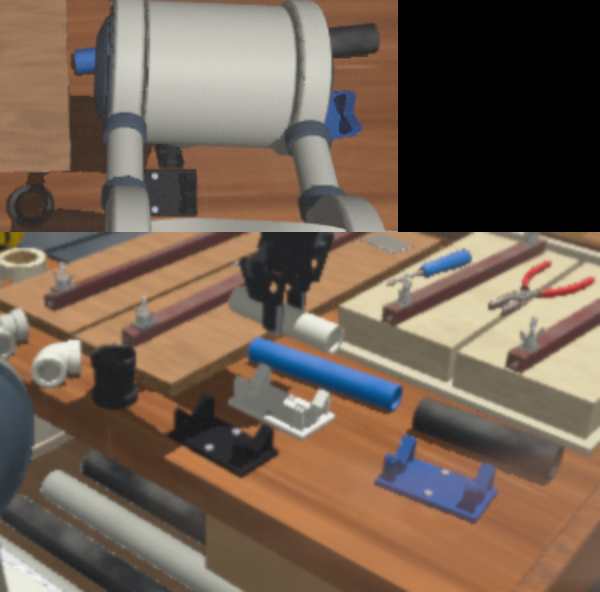

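Call:
apply_moves --pt "2.5 0 0.27 2 0 0 0" --pt "2.5 0 0 2.5 0 0 0" --pt "2.5 0 0 2.2 0 0 0" --pt "2.5 0 0 1 0 0 0" --pt "2.5 0 0 0.4 0 0 0" --pt "2.5 0 0 0 0 0 0" --pt "2.5 0 0 0 0 0 0"

```text
time_s: 5.95
tcp_pos: [519.7, 24.1, 49.1]
eef_rot: [2.251, 2.19, 0.001]
contact_force: [-0.6, 0.4, -0.8]
opening: 0.361
grasp_force: 40.2
```

```bash
python3 - <<'E'
from h import *
sc=optics.camera('scene')
s=sensors.get_state();print(s['tcp_pos'],s['contact_force'],s['moment'],s['opening'],s['grasp_force'],s['time_s'])
cv2.imwrite('pics/w2.png',cv2.resize(sc[220:320,290:450],None,fx=4,fy=4,interpolation=cv2.INTER_CUBIC))
E
```

```text
[519.79911111  24.18275793  49.11460731] [-0.12304727 -0.43094603  0.35560674] [-0.01312716  0.0325561  -0.02528436] 0.3563995878920527 40.200481452047825 6.0
```

View pics/w2.png

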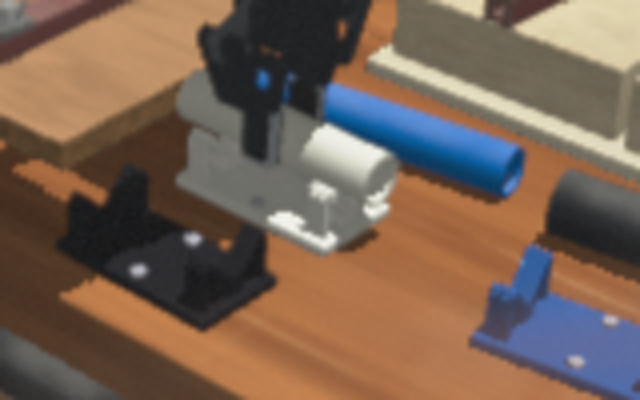

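Call:
apply_moves --pt "2.5 0 0 0.15 0 0 0" --pt "2.5 0 0 0.1 0 0 0" --pt "2.5 0 0 0 0 0 0"

```text
time_s: 6.3
tcp_pos: [519.7, 24.3, 46.5]
eef_rot: [2.25, 2.191, 0.001]
contact_force: [-1.8, -1.5, 10.1]
opening: 0.362
grasp_force: 41.3
```

Call:
apply_moves --pt "2.5 0 0 0.1 0 0 0" --pt "4.5 0 0 0 0 0 0" --pt "4.8 0 0 0 0 0 0" --pt "4.8 0 0 0 0 0 0" --pt "4.8 0 0 0 0 0 0" --pt "4.8 0 0 -2 0 0 0" --pt "4.8 0 0 -4 0 0 0" --pt "4.8 0 0 -4 0 0 0"

```text
time_s: 7.1
tcp_pos: [518.7, 24.3, 145.5]
eef_rot: [-2.25, -2.19, 0.002]
contact_force: [0.8, 0.7, -0.7]
opening: 0.559
grasp_force: 0.0
```

```bash
python3 - <<'E'
from h import *
sc=optics.camera('scene')
print(delta(610,-189.5,130,.083)); s=sensors.get_state();print(s['tcp_pos'],s['contact_force'],s['opening'],s['grasp_force'],s['time_s'])
E
```

```text
(array([-21.13,   9.42,   2.21]), np.float64(-0.11), array([ 0.006, -0.   , -1.   ]))
[521.4082774   24.28023618 151.43590371] [4.62522518 0.92421585 8.87166303] 0.5638730885810309 0.0 7.15
```

Call:
apply_moves --pt "6.2 -2.1 0.94 0 0 0 0" --pt "6.2 -4.2 1.88 0 0 0 0" --pt "6.2 -4.2 1.88 0 0 0 0" --pt "6.2 -4.2 1.88 0 0 0 0" --pt "6.2 -4.2 1.88 0 0 0 0" --pt "6.2 -2.2 0.95 0 0 0 0" --pt "6.2 0 0 1 0 0 -0.11" --pt "6.2 0 0 1 0 0 0"

```text
time_s: 7.95
tcp_pos: [607.7, -189.9, 124.2]
eef_rot: [2.126, 2.313, 0.0]
contact_force: [-0.7, 0.1, -0.3]
opening: 0.727
grasp_force: 0.0
```

```bash
python3 - <<'E'
from h import *
im=optics.camera('top')
print(delta(610,-189.5,22,.083)); s=sensors.get_state();print(s['tcp_pos'],s['contact_force'],s['opening'],s['time_s'])
cv2.imwrite('pics/b1.png',cv2.resize(im[165:320,270:535],None,fx=3,fy=3,interpolation=cv2.INTER_CUBIC))
E
```

```text
(array([-0.11,  0.35, 10.04]), np.float64(-0.002), array([-0.002,  0.001, -1.   ]))
[ 606.64483023 -188.84275237  122.36188885] [-1.32932649  1.04183365 -3.25081305] 0.7265161064275483 8.0
```

View pics/b1.png

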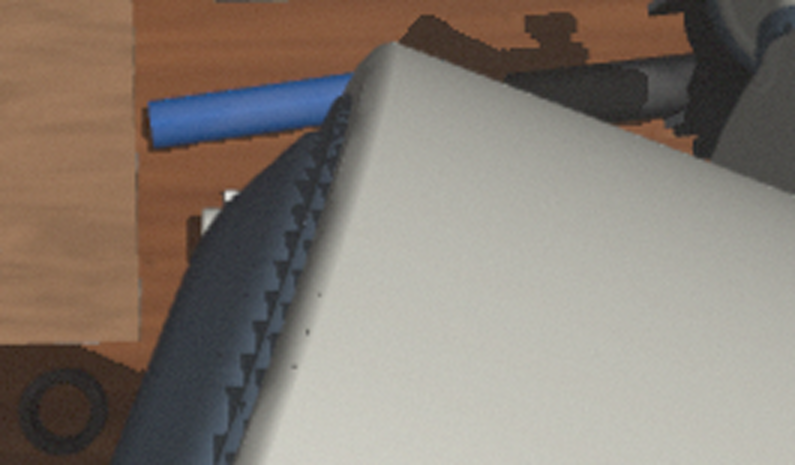

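Call:
apply_moves --pt "6.2 0 0.3 2 0 0 0" --pt "6.2 0 0 3 0 0 0" --pt "6.2 0 0 3 0 0 0" --pt "6.2 0 0 1.5 0 0 0" --pt "6.2 0 0 0.5 0 0 0" --pt "6.2 0 0 0 0 0 0" --pt "3.2 0 0 0 0 0 0" --pt "3.2 0 0 0 0 0 0"

```text
time_s: 8.8
tcp_pos: [611.4, -189.1, 26.3]
eef_rot: [2.126, 2.31, 0.001]
contact_force: [-1.6, 1.3, 6.7]
opening: 0.449
grasp_force: 39.3
```

Call:
apply_moves --pt "3.2 0 0 0 0 0 0" --pt "3.2 0 0 0 0 0 0" --pt "3.2 0 0 0 0 0 0" --pt "3.2 0 0 0 0 0 0"

```text
time_s: 9.2
tcp_pos: [611.4, -189.1, 26.3]
eef_rot: [2.126, 2.31, 0.001]
contact_force: [-0.5, 0.9, 6.1]
opening: 0.453
grasp_force: 39.7
```

```bash
python3 - <<'E'
from h import *
print(delta(419,26.2,130,-.027)); s=sensors.get_state();print(s['tcp_pos'],s['contact_force'],s['opening'],s['grasp_force'],s['time_s'])
E
```

```text
(array([ 23.04, -17.37, -10.43]), np.float64(0.11), array([ 0.002, -0.001, -1.   ]))
[ 611.37330441 -189.11561602   26.26598579] [-0.4917404   0.88999895  6.05213591] 0.45285336196064085 39.70498217269778 9.2
```

Call:
apply_moves --pt "3.2 0 0 -1.5 0 0 0" --pt "3.2 0 0 -3 0 0 0" --pt "3.2 0 0 -3.5 0 0 0" --pt "3.2 0 0 -2.4 0 0 0" --pt "3.2 1.9 -1.4 0 0 0 0" --pt "3.2 3.5 -2.6 0 0 0 0" --pt "3.2 3.5 -2.6 0 0 0 0" --pt "3.2 3.5 -2.6 0 0 0 0"

```text
time_s: 10.0
tcp_pos: [507.8, -72.1, 130.3]
eef_rot: [2.127, 2.31, 0.001]
contact_force: [0.6, 1.3, -2.4]
opening: 0.454
grasp_force: 40.8
```

Call:
apply_moves --pt "3.2 3.5 -2.6 0 0 0 0" --pt "3.2 3.5 -2.6 0 0 0 0" --pt "3.2 2.4 -2 0 0 0 0" --pt "3.2 1.2 -1 0 0 0 0" --pt "3.2 0 0 0 0 0 0.06" --pt "3.2 0 0 0 0 0 0.05" --pt "3.2 0 0 0 0 0 0" --pt "3.2 0 0 0 0 0 0"

```text
time_s: 10.8
tcp_pos: [418.9, 25.6, 129.3]
eef_rot: [2.249, 2.192, 0.001]
contact_force: [-0.0, 0.8, -1.3]
opening: 0.45
grasp_force: 40.8
```

```bash
python3 - <<'E'
from h import *
print(delta(419,26.2,54,-.027)); s=sensors.get_state();print(s['tcp_pos'],s['contact_force'],s['opening'],s['grasp_force'],s['time_s'])
E
```

```text
(array([ 0.06, -0.01,  7.53]), np.float64(0.001), array([ 0.001, -0.   , -1.   ]))
[418.94381923  25.61614815 129.31343812] [-0.03000385  0.75131182 -1.3313946 ] 0.44958759138085397 40.84837183356285 10.8
```

Call:
apply_moves --pt "3.2 0.06 0 2 0 0 0" --pt "3.2 0 0 2.5 0 0 0" --pt "3.2 0 0 1.8 0 0 0" --pt "3.2 0 0 0.8 0 0 0" --pt "3.2 0 0 0.4 0 0 0" --pt "3.2 0 0 0.15 0 0 0" --pt "3.2 0 0 0 0 0 0"

```text
time_s: 11.5
tcp_pos: [418.8, 26.4, 52.8]
eef_rot: [2.25, 2.191, 0.001]
contact_force: [0.0, 0.1, -1.0]
opening: 0.452
grasp_force: 40.9
```

```bash
python3 - <<'E'
from h import *
sc=optics.camera('scene')
s=sensors.get_state();print(s['tcp_pos'],s['contact_force'],s['moment'],s['opening'],s['grasp_force'],s['time_s'])
cv2.imwrite('pics/b2.png',cv2.resize(sc[220:320,290:450],None,fx=4,fy=4,interpolation=cv2.INTER_CUBIC))
E
```

```text
[418.73289333  26.42156141  52.84900133] [ 0.25563571 -0.41574369 -0.34952269] [-0.01119907 -0.23033748 -0.02285263] 0.4526268809377655 40.86514888331294 11.55
```

View pics/b2.png

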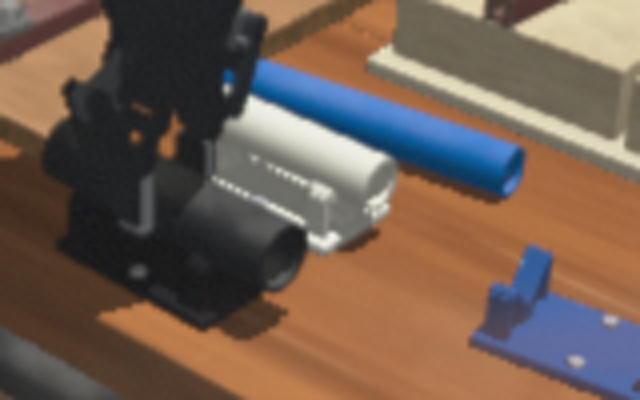

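Call:
apply_moves --pt "3.2 0 0 0.1 0 0 0" --pt "3.2 0 0 0.1 0 0 0" --pt "3.2 0 0 0 0 0 0"

```text
time_s: 11.85
tcp_pos: [419.1, 26.5, 52.0]
eef_rot: [2.249, 2.19, 0.003]
contact_force: [-2.7, 0.2, 45.1]
opening: 0.453
grasp_force: 45.5
```

Call:
apply_moves --pt "5 0 0 0 0 0 0" --pt "5.4 0 0 0 0 0 0" --pt "5.4 0 0 0 0 0 0" --pt "5.4 0 0 0 0 0 0" --pt "5.4 0 0 -2 0 0 0" --pt "5.4 0 0 -4 0 0 0" --pt "5.4 0 0 -3 0 0 0" --pt "5.4 0 0 0 0 0 0"

```text
time_s: 12.65
tcp_pos: [419.7, 26.4, 143.2]
eef_rot: [2.248, 2.189, 0.005]
contact_force: [-0.3, -0.6, -0.4]
opening: 0.634
grasp_force: 0.0
```

```bash
python3 - <<'E'
from h import *
print(delta(608,27,100,.114)); s=sensors.get_state();print(s['tcp_pos'],s['contact_force'],s['opening'],s['grasp_force'],s['time_s'])
E
```

```text
(array([ 0.56, 18.8 ,  4.42]), np.float64(-0.141), array([ 0.005, -0.   , -1.   ]))
[419.70870451  26.42731339 143.21835077] [-0.34232986 -0.5877737  -0.37244091] 0.6335671223941773 0.0 12.65
```

Call:
apply_moves --pt "6 0.1 2 0 0 0 0" --pt "6 0.1 4 0 0 0 0" --pt "6 0.1 4 0 0 0 0" --pt "6 0.1 4 0 0 0 0" --pt "6 0.1 3.2 0 0 0 0" --pt "6 0.1 1.6 0 0 0 0" --pt "6 0 0 2 0 0 -0.14" --pt "6 0 0 2 0 0 0"

```text
time_s: 13.45
tcp_pos: [606.6, 27.4, 98.9]
eef_rot: [-2.086, -2.349, 0.0]
contact_force: [-0.0, 0.5, 0.2]
opening: 0.703
grasp_force: 0.0
```

```bash
python3 - <<'E'
from h import *
print(delta(608,27,21,.114)); s=sensors.get_state();print(s['tcp_pos'],s['contact_force'],s['opening'],s['time_s'])
E
```

```text
(array([-0.06,  0.13,  7.79]), np.float64(0.004), array([-0.,  0., -1.]))
[606.64388491  27.40641099  98.91174962] [-0.04359386  0.4846635   0.20508092] 0.7031176830926261 13.45
```

Call:
apply_moves --pt "6 0 0.13 2 0 0 0" --pt "6 0 0 3 0 0 0" --pt "6 0 0 2 0 0 0" --pt "6 0 0 0.7 0 0 0" --pt "6 0 0 0 0 0 0" --pt "2.5 0 0 0 0 0 0" --pt "2.5 0 0 0 0 0 0" --pt "2.5 0 0 0 0 0 0"

```text
time_s: 14.25
tcp_pos: [608.2, 27.5, 24.4]
eef_rot: [2.091, 2.342, 0.002]
contact_force: [-0.2, -0.0, 4.3]
opening: 0.36
grasp_force: 39.5
```

Call:
apply_moves --pt "2.5 0 0 0 0 0 0" --pt "2.5 0 0 0 0 0 0" --pt "2.5 0 0 0 0 0 0"

```text
time_s: 14.55
tcp_pos: [608.2, 27.5, 24.4]
eef_rot: [2.091, 2.342, 0.002]
contact_force: [-1.0, 0.1, 7.2]
opening: 0.362
grasp_force: 39.8
```

```bash
python3 - <<'E'
from h import *
print(delta(511.5,-190,130,.145)); s=sensors.get_state();print(s['tcp_pos'],s['contact_force'],s['opening'],s['grasp_force'],s['time_s'])
E
```

```text
(array([-20.53, -12.05, -10.57]), np.float64(-0.032), array([ 0.002, -0.   , -1.   ]))
[608.23270969  27.54084044  24.43837709] [-0.98684272  0.09330477  7.17378101] 0.36226386115534054 39.845457781339064 14.55
```

Call:
apply_moves --pt "2.5 0 0 -1.5 0 0 0" --pt "2.5 0 0 -3 0 0 0" --pt "2.5 0 0 -3.5 0 0 0" --pt "2.5 0 0 -2.5 0 0 0" --pt "2.5 -2 -1.2 0 0 0 0" --pt "2.5 -4 -2.3 0 0 0 0" --pt "2.5 -4 -2.3 0 0 0 0" --pt "2.5 -4 -2.4 0 0 0 0"

```text
time_s: 15.35
tcp_pos: [541.4, -122.1, 129.7]
eef_rot: [2.09, 2.343, 0.001]
contact_force: [0.7, 0.2, 0.2]
opening: 0.357
grasp_force: 40.2
```

Call:
apply_moves --pt "2.5 -3.5 -2.1 0 0 0 0" --pt "2.5 -2 -1.2 0 0 0 0" --pt "2.5 -1 -0.5 0 0 0 0" --pt "2.5 0 0 0 0 0 -0.032" --pt "2.5 0 0 0 0 0 0" --pt "2.5 0 0 0 0 0 0"

```text
time_s: 15.95
tcp_pos: [511.8, -189.2, 128.8]
eef_rot: [2.055, 2.376, 0.0]
contact_force: [0.9, 0.1, -1.3]
opening: 0.357
grasp_force: 40.2
```

```bash
python3 - <<'E'
from h import *
print(delta(511.5,-190,50.5,.145)); s=sensors.get_state();print(s['tcp_pos'],s['contact_force'],s['opening'],s['grasp_force'],s['time_s'])
E
```

```text
(array([-0.08, -0.05,  7.83]), np.float64(-0.0), array([ 0.001, -0.   , -1.   ]))
[ 511.83483478 -189.16634428  128.78517448] [ 0.90567643  0.07759797 -1.27244892] 0.3570694301153992 40.16539694275707 15.95
```

Call:
apply_moves --pt "2.5 0 -0.05 2 0 0 0" --pt "2.5 0 0 2.5 0 0 0" --pt "2.5 0 0 1.9 0 0 0" --pt "2.5 0 0 0.8 0 0 0" --pt "2.5 0 0 0.4 0 0 0" --pt "2.5 0 0 0.1 0 0 0" --pt "2.5 0 0 0 0 0 0"

```text
time_s: 16.65
tcp_pos: [511.4, -189.8, 51.9]
eef_rot: [2.054, 2.376, 0.0]
contact_force: [0.7, 0.4, -0.4]
opening: 0.356
grasp_force: 40.2
```

```bash
python3 - <<'E'
from h import *
sc=optics.camera('scene')
s=sensors.get_state();print(s['tcp_pos'],s['contact_force'],s['moment'],s['opening'],s['grasp_force'],s['time_s'])
cv2.imwrite('pics/bl2.png',cv2.resize(sc[230:350,340:520],None,fx=4,fy=4,interpolation=cv2.INTER_CUBIC))
E
```

```text
[ 511.39717052 -189.83906758   51.96924541] [ 0.60802077 -0.74342294 -0.22416842] [ 0.00112214 -0.05068666  0.00754914] 0.356968399656934 40.15692457091063 16.7
```

View pics/bl2.png

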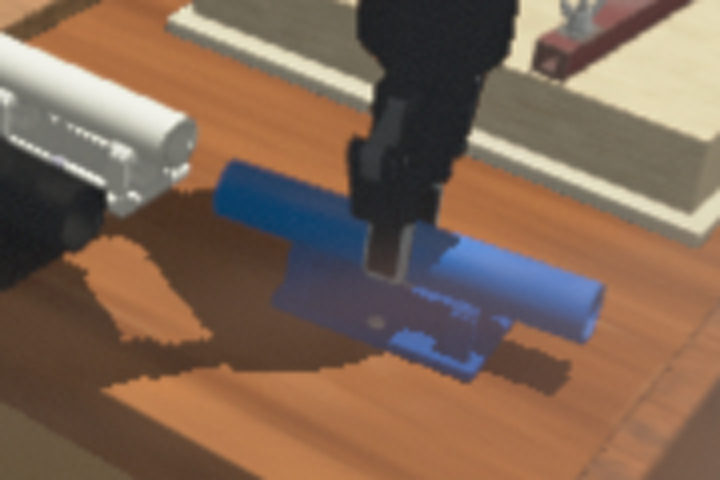

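The blue pipe sits over its cradle, with its ends at crop (225,185) and (590,315). It is about 2 mm above contact, so I'll lower it, release, and retreat to the left, clear of the top camera.

Call:
apply_moves --pt "2.5 0 0 0.1 0 0 0" --pt "2.5 0 0 0.1 0 0 0" --pt "2.5 0 0 0 0 0 0"

```text
time_s: 17.0
tcp_pos: [511.3, -189.9, 49.6]
eef_rot: [2.054, 2.376, 0.0]
contact_force: [-0.8, -0.0, 4.0]
opening: 0.358
grasp_force: 40.7
```

Call:
apply_moves --pt "4.5 0 0 0 0 0 0" --pt "4.8 0 0 0 0 0 0" --pt "4.8 0 0 0 0 0 0" --pt "4.8 0 0 0 0 0 0" --pt "4.8 0 0 -2 0 0 0" --pt "4.8 0 0 -4 0 0 0" --pt "4.8 0 0 -5 0 0 0" --pt "4.8 0 0 -5 0 0 0"

```text
time_s: 17.8
tcp_pos: [510.5, -189.5, 210.9]
eef_rot: [-2.054, -2.376, 0.0]
contact_force: [1.0, -0.3, 0.5]
opening: 0.562
grasp_force: 0.0
```

Call:
apply_moves --pt "4.8 4 0 -4 0 0 0" --pt "4.8 5 0 0 0 0 0" --pt "4.8 5 0 0 0 0 0" --pt "4.8 5 0 0 0 0 0" --pt "4.8 5 0 0 0 0 0" --pt "4.8 5 0 0 0 0 0" --pt "4.8 5 0 0 0 0 0" --pt "4.8 5 0 0 0 0 0"

```text
time_s: 18.6
tcp_pos: [454.6, 193.5, 244.8]
eef_rot: [2.055, 2.376, 0.0]
contact_force: [0.7, -0.6, 0.7]
opening: 0.561
grasp_force: 0.0
```

Call:
apply_moves --pt "4.8 5 0 0 0 0 0" --pt "4.8 5 0 0 0 0 0" --pt "4.8 5 0 0 0 0 0" --pt "4.8 5 0 0 0 0 0" --pt "4.8 5 0 0 0 0 0" --pt "4.8 5 0 0 0 0 0" --pt "4.8 0 0 0 0 0 0" --pt "4.8 0 0 0 0 0 0"

```text
time_s: 19.4
tcp_pos: [411.3, 489.0, 244.0]
eef_rot: [2.052, 2.378, -0.001]
contact_force: [-0.2, -1.2, 0.7]
opening: 0.566
grasp_force: 0.0
```

```bash
python3 - <<'E'
from h import *
im=optics.camera('top');sc=optics.camera('scene')
seat=dict(blue=(511.5,-190,41,.145,200),white=(518.8,23.3,41,-.027,140),black=(419,26.2,46,-.027,160))
for n,(x,y,z,a,L) in seat.items():
    d=np.array([-np.sin(a),np.cos(a),0])*L/2;c=np.array([x,y,z])
    for k,m in(('top',im),('scene',sc)):
        q=np.int32(np.round(proj(k,[c-d,c+d])));cv2.line(m,tuple(map(int,q[0])),tuple(map(int,q[1])),(0,255,0),1)
cv2.imwrite('pics/f1.png',cv2.resize(im[165:325,150:535],None,fx=2,fy=2,interpolation=cv2.INTER_CUBIC))
cv2.imwrite('pics/f2.png',cv2.resize(sc[220:360,280:520],None,fx=3,fy=3,interpolation=cv2.INTER_CUBIC))
print(sensors.get_state()['time_s'])
E
```

```text
19.5
```

View pics/f1.png

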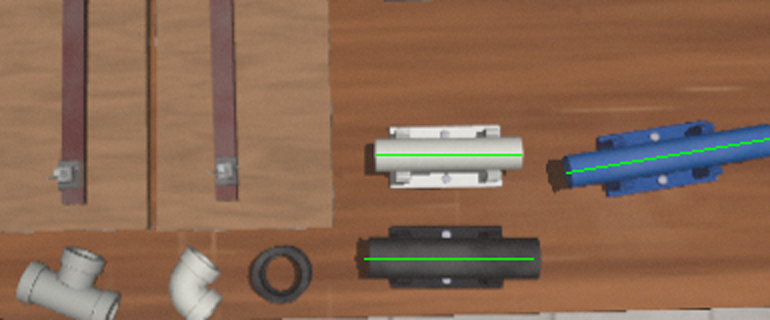

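View pics/f2.png

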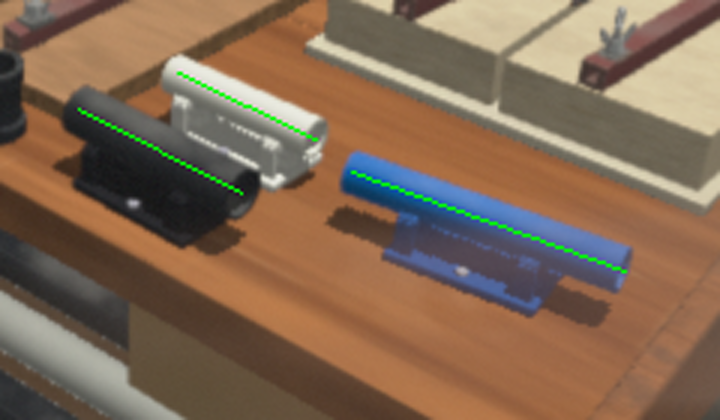

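All three pipes lie centred on the seat lines in both views (in f1, white spans x 375–522, black 366–540, and blue starts at 567). The fittings are undisturbed and the arm is clear.

```bash
python3 -c "
from station import ctrl
print(ctrl.finish_job())"
```

```text
the job is handed in; nothing more can be done
None
```

The blue, white and black pipes each lie centred in the cradle of their own colour; the coupling, tee and elbow were left where they were, and the job was handed in at about 19.5 s, though no verdict was returned.

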